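Sort hose-clamp parts into their trays

TASK

Sort the five loose hose-clamp parts into the coloured trays: both finished clamps (rings with a screw housing and orange key) into the green tray, the bare band into the red tray, and both T-bolts into the blue tray. Every part must end up let go and lying flat on the floor of its tray, none on top of another or propped on a wall. Leave the drinking bottle and the bowl of offcuts where they stand.

Things in the scene. Friction and masses are not known exactly. Their poses are not given: they have to be found in the camera images.
- clamp_large: finished hose clamp lying flat: bright steel ring, 56 mm outside diameter, 18 mm high, 3 mm thick; steel screw housing on its outside at +x, orange thumb key at the screw's +y end. Origin: ring centre at mid-height (9 mm up); z along the ring's axis. Housing and key reach x = 42 mm, y -16 to 24, all at x above 26 mm: grip the ring across its diameter along its y. About 100 g
- clamp_small: finished hose clamp lying flat: bright steel ring, 46 mm outside diameter, 18 mm high, 3 mm thick; steel screw housing on its outside at +x, orange thumb key at the screw's +y end. Origin: ring centre at mid-height (9 mm up); z along the ring's axis. Housing and key reach x = 37 mm, y -16 to 24, all at x above 21 mm: grip the ring across its diameter along its y. About 80 g
- bare_band: bare clamp band lying flat: a plain copper-coloured ring with nothing on its outside, outside diameter 52 mm, 18 mm high, 3 mm thick. Origin: centre of the ring at mid-height (9 mm above what it lies on), z along its axis. Grip it across its diameter, any direction. About 60 g
- tbolt_steel: silver-grey T-bolt lying flat: round shank 12 mm thick along its x from -35 to 29 mm, then a cross-bar head, x 29 to 41, 34 mm along y, 12 mm high. Origin on the shank's axis, 6 mm above what it lies on; x points to the head. Centre of mass about 13 mm from the origin towards the head. Grip across the shank (along y). About 70 g
- tbolt_brass: brass-yellow T-bolt lying flat: round shank 12 mm thick along its x from -35 to 29 mm, then a cross-bar head, x 29 to 41, 34 mm along y, 12 mm high. Origin on the shank's axis, 6 mm above what it lies on; x points to the head. Centre of mass about 13 mm from the origin towards the head. Grip across the shank (along y). About 70 g
- tray_green: fixed green painted open steel tray, 140 mm (its x) by 200 mm (its y) outside, 30 mm high, walls and floor 4 mm thick (inside 132 by 192 mm, floor 4 mm above the bench). Origin: centre of its underside, on the bench; z up. For finished clamps
- tray_red: fixed red painted open steel tray, 140 mm (its x) by 200 mm (its y) outside, 30 mm high, walls and floor 4 mm thick (inside 132 by 192 mm, floor 4 mm above the bench). Origin: centre of its underside, on the bench; z up. For bare bands
- tray_blue: fixed blue painted open steel tray, 140 mm (its x) by 200 mm (its y) outside, 30 mm high, walls and floor 4 mm thick (inside 132 by 192 mm, floor 4 mm above the bench). Origin: centre of its underside, on the bench; z up. For T-bolts
- bottle: bystander: a worker's blue drinking bottle with a steel cap, 68 mm in diameter, 190 mm high, standing loose. Origin: centre of its underside. Leave it alone
- bowl: bystander: loose round steel bowl with strip offcuts in it, 150 mm across the rim, 50 mm high. Origin: centre of its underside. Leave it alone

How it is judged:
By the outcome, as a careful person would: the job done as asked, in the order asked, and still so for the second after the job is handed in, with the robot touching nothing.
It also fails if it takes over 112 s, if anything falls off the work surface, if the arm or the gripper's body presses on something with over 40 N, if the wrist force passes 120 N, or if a joint passes its speed limit or range.

ROBOT

A 7-joint arm with a two-finger parallel gripper is mounted at the origin on the work surface. World frame = base frame: x ahead of the robot, y to its left, z up, the work surface at z = 0. Lengths are in m, angles in degrees, forces in N, time in s.
With the tool pointing down it reaches from about 0.425 to 0.875 m from the base axis. Payload 4.7 kg.
Tool frame: the origin (TCP) lies at the very end of the fingers, on their centre line; the grasp point (between the pads) lies env.hold_point_z behind it (env.hold_point_z is the distance from the TCP to the grasp point, in m); z points along the fingers, y is the line along which they close (so a half turn about z gives the same grasp; the last joint's range is limited). The gripper opens to 87 mm and grips with 3 to 60 N. Pads are 19 mm wide; open, the fingers measure 117 mm over their backs; the gripper's body (75 mm by 190 mm) begins 51 mm behind the grasp point.
Start: joints at [-68.692, 18.392, -4.016, 83.108, 1.295, 78.541, -3.26], TCP at [0.228, 0.609, 0.223] pointing down, gripper open.
Joint ranges: [-163.93, 163.93], [-17.29, 119.83], [-79.2, 71.16], [3.27, 140.29], [-89.18, 269.18], [5.43, 117.66], [-154.24, 154.24]. Speed limits (degrees/s): [147.25, 147.25, 180, 180, 180, 180, 180].

INTERFACE

Orientations are given as [roll, pitch, yaw] about the fixed x, y, z axes, in that order (R = Rz(yaw) Ry(pitch) Rx(roll)).
In Python, from cell import env gives the robot as it stands.
- The arm moves only by the shell command python3 -m jog 'ROWS' [FORCE]. ROWS is JSON, a list of rows, each an object with "dp": the shift along the tool's x, y, z in cm, a list of three; "twist": the turn about the tool's z in degrees; "fingers": the opening, from 0 (shut) to 1 (fully open). A call has 1 to 8 rows; each row is the pose to reach, as a shift and turn from the pose commanded when the call began, along the tool's axes at that moment; what a row does not reach only later rows make up. A row lasts 1/8 s, in which the tool goes at most 62.5 mm and 10.7 degrees, less where a joint would pass 70% of its speed; a pose out of reach is approached as far as the arm can. A call with a gripper value outside its range is refused whole. The fingers move at their own pace and stop on an object; FORCE is the grip in N (left out, the last holds). Time passes only in rows, so rows that repeat a pose let the fingers close. It gives the time, the measured TCP pose, the force, the opening and the grip force at its end, in the units of the state.
- env.get_obs(): the state, without advancing time (a new reading comes with each control period).
- env.read_camera(name): name is "side" or "top"; returns a dict with "pixels" (480x640x3 uint8, blue, green, red), "depth" (480x640 float32, m along the optical axis (not along the pixel's ray), 0 where there is no reading), "fx", "fy", "cx", "cy" (pixels), "rvec" (rotation vector, rad) and "tvec" (3), from world to camera coordinates, as OpenCV has them. Camera axes: x right, y down, z forward; pixel columns grow to the right and rows downward; lengths in m; the calibration is good to about 2 mm. A picture is of the moment at which its call begins.
- env.sign_off(): hands the job in; it is judged then, once.
The state is a dict: "time_s": time; "qpos": joint angles; "joint_velocities": joint speeds; "effort": joint torques, N m; "tool_pos": TCP position; "tool_rot": TCP orientation; "force": force on the tool from outside, world axes, zero at the start; "wrist_torque": the same for the moment, N m; "grip_width": finger opening in m; "grasp_force": force on a finger pad.
Only numpy, scipy, OpenCV 4.12 (cv2) and the standard library are available. Lean on these libraries where they do the work, as an engineer would, in place of code of your own. Each camera call takes 0.05 s, during which the arm holds its last target. There are 200 camera calls.

## Working session

There is one attempt and no reset: what is moved stays moved. The work goes in short steps, Python scripts to look and compute and a shell command to move; the robot and the scene stay as the last step left them, time stands still between calls to the robot, and variables do not carry over. Pictures are saved under pics/ and viewed, at most 14 in all, crops included, and the job is handed in when it is done.

```bash
mkdir -p pics; ls; python3 - <<'E'
from cell import env
import cv2
o=env.get_obs();print(o['time_s'],o['tool_pos'],o['tool_rot'],o['grip_width'],env.hold_point_z)
for n in("top","side"):
    c=env.read_camera(n);cv2.imwrite(f"pics/{n}0.png",c["pixels"]);print(n,c["fx"],c["rvec"],c["tvec"])
E
```

```text
pics
0.0 [0.22750562 0.60827498 0.221459  ] [-1.79887987e+02  8.07420748e-03  1.59502325e+02] 0.08664882923519916 0.0187
top 552.0167363583303 [ 2.14632586 -2.1823605   0.1366974 ] [0.02352855 0.47198325 1.20353795]
side 590.764407874253 [ 2.33436074 -0.64144129  0.25618222] [-0.38335998  0.21419773  1.4902781 ]
```

View pics/top0.png

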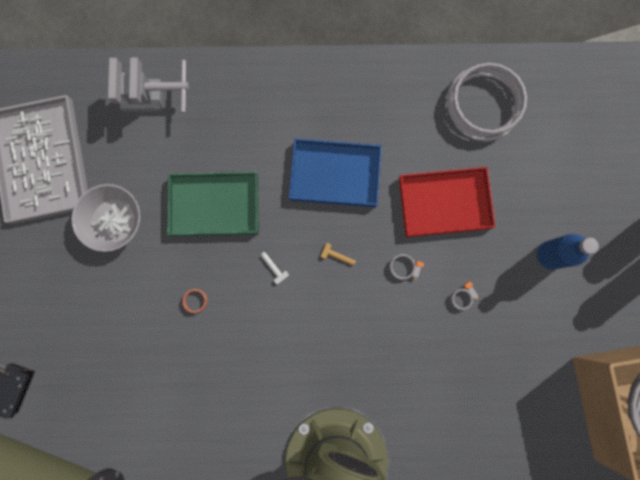

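View pics/side0.png

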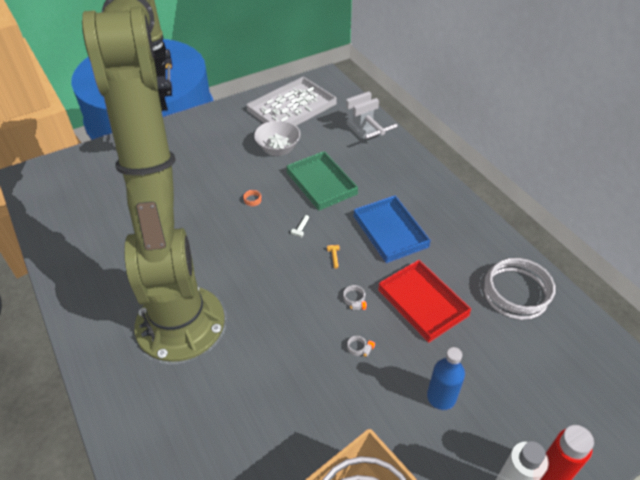

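The top view shows the parts in a row: band (195,301), steel bolt (274,268), brass bolt (338,255), large clamp (403,267) and small clamp (463,299). The trays are green (213,205), blue (336,173) and red (447,202). I'll enlarge this area.

```bash
cat > h.py <<'E'
from cell import env
import cv2, numpy as np
def world(c,u,v,z):
    R=cv2.Rodrigues(np.array(c["rvec"],float))[0];t=np.array(c["tvec"],float)
    d=R.T@np.array([(u-c["cx"])/c["fx"],(v-c["cy"])/c["fy"],1]);o=-R.T@t
    return o+d*(z-o[2])/d[2]
def crop(c,u0,v0,u1,v1,s,f):
    cv2.imwrite(f,cv2.resize(c["pixels"][v0:v1,u0:u1],None,fx=s,fy=s,interpolation=cv2.INTER_CUBIC))
def go(x,y,z=None,yaw=None):
    """shift in tool axes (cm) and twist (deg) from the present pose; yaw = wanted world yaw, mod 180"""
    o=env.get_obs();p=np.array(o["tool_pos"]);r=np.radians(o["tool_rot"])
    from scipy.spatial.transform import Rotation as S
    R=S.from_euler("xyz",r).as_matrix()
    d=R.T@(np.array([x,y,p[2] if z is None else z])-p)*100
    tw=0
    if yaw is not None: tw=-((yaw-o["tool_rot"][2]+90)%180-90)
    print("dp",d.round(2),"twist",round(tw,1),"| pos",p.round(4),"yaw",round(o["tool_rot"][2],1),"q7",o["qpos"][6])
E
python3 - <<'E'
from h import *
c=env.read_camera("top")
crop(c,170,235,370,320,4,"pics/a.png");crop(c,370,235,500,320,6,"pics/b.png")
np.set_printoptions(precision=4,suppress=True)
hsv=cv2.cvtColor(c["pixels"],cv2.COLOR_BGR2HSV)
for n,lo,hi in(("green",60,90),("blue",100,125),("red",0,4)):
    m=cv2.inRange(hsv,(lo,110,50),(hi,255,255));m[:130]=0;m[245:]=0;m[:,:160]=0;m[:,510:]=0
    k=max(cv2.findContours(m,0,2)[0],key=cv2.contourArea)
    r=cv2.minAreaRect(k);print(n,r,world(c,*r[0],.02)[:2],[world(c,*b,.03)[:2].round(3) for b in cv2.boxPoints(r)])
E
```

```text
green ((196.0, 176.0), (0.0, 0.0), 0.0) [0.6314 0.3087] [array([0.629, 0.306]), array([0.629, 0.306]), array([0.629, 0.306]), array([0.629, 0.306])]
blue ((334.65673828125, 172.5667724609375), (88.1970443725586, 61.958824157714844), 4.635463237762451) [ 0.6346 -0.0068] [array([0.571, 0.099]), array([0.714, 0.086]), array([ 0.694, -0.113]), array([ 0.552, -0.098])]
red ((446.6435546875, 201.43563842773438), (62.48833465576172, 90.54838562011719), 84.2894058227539) [ 0.5637 -0.2596] [array([ 0.625, -0.151]), array([ 0.642, -0.356]), array([ 0.5  , -0.363]), array([ 0.483, -0.16 ])]
```

View pics/a.png

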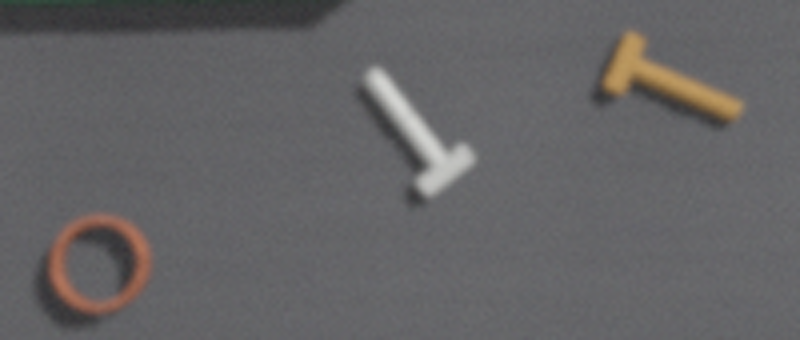

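View pics/b.png

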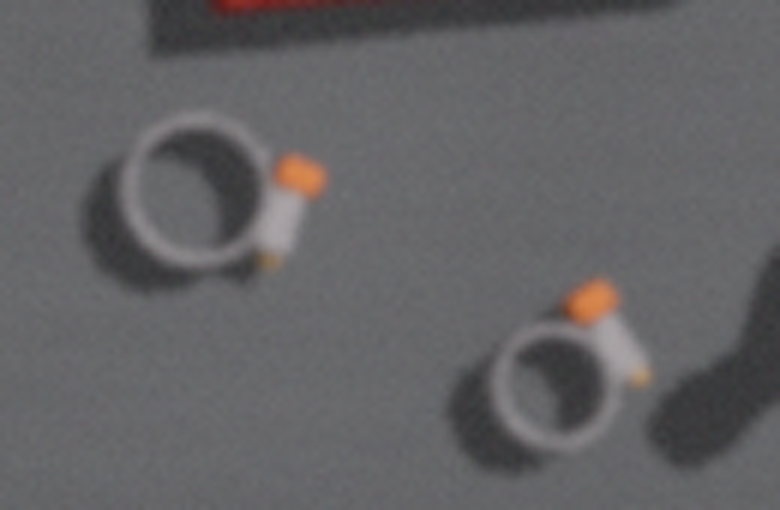

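The crops show the bolts with tail→head at (374,72)→(446,171) for steel and (741,111)→(624,63) for brass, and the band centre at (100,264). The large clamp ring is at (197,190) with its key at (301,175) and screw tip at (268,260). The small clamp ring is at (555,386), key (592,300), tip (640,376).

```bash
python3 - <<'E'
from h import *
c=env.read_camera("top")
A=lambda X,Y:(170+X/4-.4,235+Y/4-.4)
B=lambda X,Y:(370+X/6-.4,235+Y/6-.4)
W=lambda p,z:world(c,*p,z)[:2]
ang=lambda d:np.degrees(np.arctan2(d[1],d[0])).round(1)
for n,t,h in(("steel",(374,72),(446,171)),("brass",(741,111),(624,63))):
    t,h=W(A(*t),.009),W(A(*h),.009);print(n,((t+h)/2).round(4),"yaw",ang(h-t),"grip",((t+h)/2+.012*(h-t)/np.linalg.norm(h-t)).round(4),np.linalg.norm(h-t))
print("band",W(A(100,264),.018))
for n,r,k,t in(("large",(197,190),(301,175),(268,260)),("small",(555,386),(592,300),(640,376))):
    y=W(B(*k),.012)-W(B(*t),.009);print(n,W(B(*r),.018),"yaw",ang(y)-90,np.linalg.norm(y))
print("green",[W(p,.03).round(3) for p in((168,175),(258,173),(259,236),(167,237))])
print("bottle",W((572,250),.1),"bowl",W((106,218),.05))
go(*W(B(197,190),.018),.13,ang(W(B(301,175),.012)-W(B(268,260),.009))-90)
E
```

```text
steel [0.4267 0.1379] yaw -144.6 grip [0.417 0.131] 0.06938729566257683
brass [ 0.4437 -0.0159] yaw 66.6 grip [ 0.4484 -0.0049] 0.07137834424593532
band [0.34961139 0.30922417]
large [ 0.41823385 -0.1545475 ] yaw -112.5 0.03410405319937358
small [ 0.34321449 -0.2850359 ] yaw -58.6 0.03342913683937541
green [array([0.632, 0.369]), array([0.634, 0.167]), array([0.49 , 0.165]), array([0.491, 0.369])]
bottle [ 0.44055359 -0.50045456] bowl [0.53278496 0.49803876]
dp [-44.58 -64.79   9.27] twist -88.0 | pos [0.2276 0.6085 0.2219] yaw 159.5 q7 -3.260016597870264
```

```bash
R='{"dp":[-36,-19,0],"twist":38,"fingers":1}'; python3 -m jog '[{"dp":[-9,-5,0],"twist":10,"fingers":1},{"dp":[-18,-9.5,0],"twist":20,"fingers":1},{"dp":[-27,-14,0],"twist":30,"fingers":1},{"dp":[-36,-19,0],"twist":38,"fingers":1},{"dp":[-36,-19,0],"twist":38,"fingers":1},{"dp":[-36,-19,0],"twist":38,"fingers":1},{"dp":[-36,-19,0],"twist":38,"fingers":1},{"dp":[-36,-19,0],"twist":38,"fingers":1}]' 40; python3 -c "
from h import *
go(.418,-.1545,.13,67.5)"
```

```text
time_s: 1.2
tool_pos: [0.5005, 0.3013, 0.2225]
tool_rot: [180.0, 0.1, 121.1]
force: [-0.6, -0.2, 0.2]
grip_width: 0.0869
grasp_force: 0.0
dp [-34.73 -30.63   9.3 ] twist 53.6 | pos [0.5005 0.3013 0.2225] yaw 121.1 q7 -0.4629324507134377
```

```bash
python3 -m jog '[{"dp":[-34.7,-30.6,0],"twist":53.6,"fingers":1},{"dp":[-34.7,-30.6,0],"twist":53.6,"fingers":1},{"dp":[-34.7,-30.6,0],"twist":53.6,"fingers":1},{"dp":[-34.7,-30.6,0],"twist":53.6,"fingers":1},{"dp":[-34.7,-30.6,9.3],"twist":53.6,"fingers":1},{"dp":[-34.7,-30.6,9.3],"twist":53.6,"fingers":1},{"dp":[-34.7,-30.6,9.3],"twist":53.6,"fingers":1},{"dp":[-34.7,-30.6,9.3],"twist":53.6,"fingers":1}]'; python3 -c "
from h import *
go(.418,-.1545,.13,67.5)
c=env.read_camera('side');crop(c,300,230,420,380,4,'pics/c.png')"
```

```text
time_s: 2.2
tool_pos: [0.418, -0.1516, 0.1288]
tool_rot: [-180.0, -0.1, 67.9]
force: [0.8, 0.4, -0.0]
grip_width: 0.0872
grasp_force: 0.0
dp [-0.27  0.11 -0.12] twist 0.4 | pos [ 0.418  -0.1516  0.1288] yaw 67.9 q7 -8.368295979040306
```

View pics/c.png

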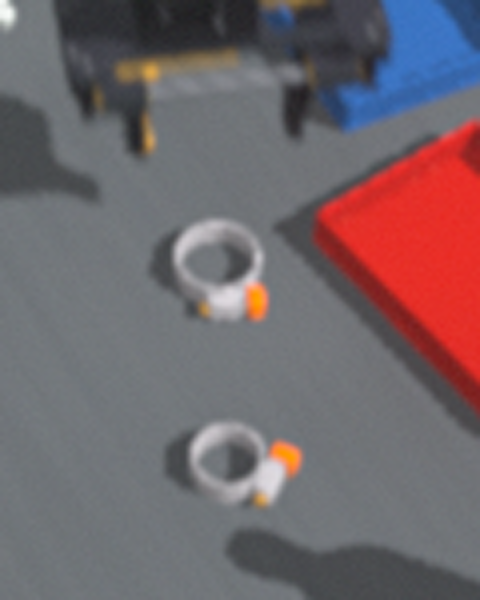

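The side crop shows the fingers straddling the large clamp (ring at about 218,258 in the crop), with the red tray close to the right finger. I'll go down with a slightly smaller opening.

```bash
python3 -m jog '[{"dp":[-0.2,0,6],"twist":0,"fingers":0.86},{"dp":[-0.2,0,10],"twist":0,"fingers":0.86},{"dp":[-0.2,0,12.5],"twist":0,"fingers":0.86},{"dp":[-0.2,0,12.5],"twist":0,"fingers":0.86},{"dp":[-0.2,0,12.5],"twist":0,"fingers":0.4},{"dp":[-0.2,0,12.5],"twist":0,"fingers":0.4},{"dp":[-0.2,0,12.5],"twist":0,"fingers":0.4},{"dp":[-0.2,0,12.5],"twist":0,"fingers":0.4}]' 25; python3 -c "
from h import *
go(.56,.22,.15,-90)"
```

```text
time_s: 3.25
tool_pos: [0.4192, -0.1526, 0.0056]
tool_rot: [179.9, -0.1, 67.9]
force: [-1.0, 0.3, 6.5]
grip_width: 0.0557
grasp_force: 25.0
dp [ 39.84  -0.94 -14.38] twist -22.1 | pos [ 0.4192 -0.1526  0.0056] yaw 67.9 q7 1.7513290350787405
```

```bash
python3 -m jog '[{"dp":[0,0,-5],"twist":0,"fingers":0.4},{"dp":[0,0,-10],"twist":0,"fingers":0.4},{"dp":[5,-0.5,-13],"twist":-3,"fingers":0.4},{"dp":[10,-1,-13],"twist":-6,"fingers":0.4},{"dp":[15,-1.5,-13],"twist":-9,"fingers":0.4},{"dp":[20,-2,-13],"twist":-12,"fingers":0.4},{"dp":[25,-2.5,-13],"twist":-15,"fingers":0.4},{"dp":[30,-3,-13],"twist":-22,"fingers":0.4}]'; python3 -c "
from h import *
go(.562,.318,.13,90)"
```

```text
time_s: 4.25
tool_pos: [0.503, 0.1378, 0.1344]
tool_rot: [-180.0, 0.0, 90.1]
force: [0.5, -1.2, 0.1]
grip_width: 0.0558
grasp_force: 25.0
dp [18.01  5.93  0.44] twist 0.1 | pos [0.503  0.1378 0.1344] yaw 90.1 q7 -15.265846237016888
```

```bash
python3 -m jog '[{"dp":[6,2,0.4],"twist":0,"fingers":0.4},{"dp":[12,4,0.4],"twist":0,"fingers":0.4},{"dp":[17,5.6,0.4],"twist":0,"fingers":0.4},{"dp":[17.8,5.9,0.4],"twist":0,"fingers":0.4},{"dp":[17.8,5.9,0.4],"twist":0,"fingers":0.4}]'; python3 -c "
from h import *
go(.562,.318,.009,90)"
```

```text
time_s: 4.88
tool_pos: [0.562, 0.3139, 0.1298]
tool_rot: [-179.9, 0.1, 89.9]
force: [0.4, -0.8, -1.1]
grip_width: 0.0553
grasp_force: 25.0
dp [ 0.43  0.02 12.08] twist -0.1 | pos [0.562  0.3139 0.1298] yaw 89.9 q7 -25.471411727924245
```

```bash
python3 -m jog '[{"dp":[0.2,0,5],"twist":0,"fingers":0.4},{"dp":[0.2,0,9],"twist":0,"fingers":0.4},{"dp":[0.2,0,11],"twist":0,"fingers":0.4},{"dp":[0.2,0,11.9],"twist":0,"fingers":0.4},{"dp":[0.2,0,11.9],"twist":0,"fingers":0.4},{"dp":[0.2,0,11.9],"twist":0,"fingers":0.4},{"dp":[0.2,0,11.9],"twist":0,"fingers":0.8},{"dp":[0.2,0,11.9],"twist":0,"fingers":0.8}]'
```

```text
time_s: 5.88
tool_pos: [0.563, 0.3168, 0.0125]
tool_rot: [179.9, -0.1, 89.9]
force: [-0.1, 0.2, -0.1]
grip_width: 0.0664
grasp_force: 0.0
```

```bash
python3 -m jog '[{"dp":[0,0,0],"twist":0,"fingers":0.8},{"dp":[0,0,-4],"twist":0,"fingers":0.8},{"dp":[0,0,-9],"twist":0,"fingers":0.8},{"dp":[-5,0,-12],"twist":0,"fingers":0.9},{"dp":[-11,0,-12],"twist":0,"fingers":0.9},{"dp":[-17,0,-12],"twist":0,"fingers":0.9},{"dp":[-23,0,-12],"twist":0,"fingers":0.9},{"dp":[-29,0,-12],"twist":0,"fingers":0.9}]'; python3 -c "
from h import *
go(.343,-.285,.11,121.4)
c=env.read_camera('side');crop(c,270,130,370,220,4,'pics/d.png')"
```

```text
time_s: 6.88
tool_pos: [0.5618, 0.0245, 0.132]
tool_rot: [179.9, -0.0, 89.9]
force: [1.2, 0.5, -0.5]
grip_width: 0.0786
grasp_force: 0.0
dp [-30.99 -21.83   2.16] twist -31.5 | pos [0.5618 0.0245 0.132 ] yaw 89.9 q7 0.3740648548978102
```

View pics/d.png

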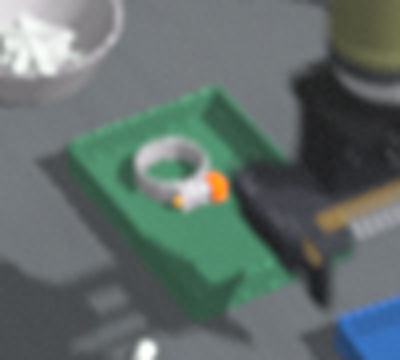

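The large clamp lies flat in the green tray (ring at about 170,170 in the crop), with free floor in front of it. The small clamp is next.

```bash
python3 -m jog '[{"dp":[-5,-3.5,0],"twist":-8,"fingers":0.9},{"dp":[-10,-7,0],"twist":-16,"fingers":0.9},{"dp":[-15,-10.5,0],"twist":-24,"fingers":0.9},{"dp":[-20,-14,0],"twist":-31.5,"fingers":0.9},{"dp":[-25,-17.6,0],"twist":-31.5,"fingers":0.9},{"dp":[-30,-21.2,2],"twist":-31.5,"fingers":0.9},{"dp":[-30.7,-21.8,2],"twist":-31.5,"fingers":0.9},{"dp":[-30.7,-21.8,2],"twist":-31.5,"fingers":0.9}]'; python3 -c "
from h import *
go(.343,-.285,.005,121.4)"
```

```text
time_s: 7.92
tool_pos: [0.3434, -0.2804, 0.1117]
tool_rot: [179.9, -0.0, 121.3]
force: [1.4, 0.5, 0.9]
grip_width: 0.0784
grasp_force: 0.0
dp [-0.38 -0.28 10.67] twist -0.1 | pos [ 0.3434 -0.2804  0.1117] yaw 121.3 q7 64.2708522959286
```

```bash
python3 -m jog '[{"dp":[-0.2,-0.2,5],"twist":0,"fingers":0.8},{"dp":[-0.2,-0.2,9],"twist":0,"fingers":0.8},{"dp":[-0.2,-0.2,10.6],"twist":0,"fingers":0.8},{"dp":[-0.2,-0.2,10.6],"twist":0,"fingers":0.8},{"dp":[-0.2,-0.2,10.6],"twist":0,"fingers":0.3},{"dp":[-0.2,-0.2,10.6],"twist":0,"fingers":0.3},{"dp":[-0.2,-0.2,10.6],"twist":0,"fingers":0.3},{"dp":[-0.2,-0.2,10.6],"twist":0,"fingers":0.3}]' 25; python3 -c "
from h import *
go(.562,.225,.13,90)"
```

```text
time_s: 8.93
tool_pos: [0.3433, -0.2831, 0.0062]
tool_rot: [179.9, 0.0, 121.4]
force: [0.3, 0.5, 4.9]
grip_width: 0.0455
grasp_force: 25.0
dp [ 31.97  45.16 -12.34] twist 31.4 | pos [ 0.3433 -0.2831  0.0062] yaw 121.4 q7 76.37885300423659
```

```bash
python3 -m jog '[{"dp":[0,0,-5],"twist":0,"fingers":0.3},{"dp":[0,0,-10],"twist":0,"fingers":0.3},{"dp":[2,4,-12.4],"twist":4,"fingers":0.3},{"dp":[4,9,-12.4],"twist":8,"fingers":0.3},{"dp":[6.5,14,-12.4],"twist":12,"fingers":0.3},{"dp":[9.5,18.5,-12.4],"twist":16,"fingers":0.3},{"dp":[12.5,23,-12.4],"twist":20,"fingers":0.3},{"dp":[16,27,-12.4],"twist":25,"fingers":0.3}]'; python3 -c "
from h import *
go(.562,.225,.13,90)"
```

```text
time_s: 9.93
tool_pos: [0.4904, -0.0043, 0.1295]
tool_rot: [180.0, 0.0, 96.2]
force: [0.5, 0.1, -0.0]
grip_width: 0.0454
grasp_force: 25.0
dp [22.02  9.6  -0.05] twist 6.2 | pos [ 0.4904 -0.0043  0.1295] yaw 96.2 q7 5.1053890566526645
```

```bash
python3 -m jog '[{"dp":[5,2.2,0],"twist":6.2,"fingers":0.3},{"dp":[10,4.4,0],"twist":6.2,"fingers":0.3},{"dp":[15,6.6,0],"twist":6.2,"fingers":0.3},{"dp":[20,8.8,0],"twist":6.2,"fingers":0.3},{"dp":[21.6,9.4,0],"twist":6.2,"fingers":0.3},{"dp":[21.6,9.4,0],"twist":6.2,"fingers":0.3},{"dp":[21.6,9.4,0],"twist":6.2,"fingers":0.3}]'; python3 -c "
from h import *
go(.562,.225,.0107,90)"
```

```text
time_s: 10.8
tool_pos: [0.5591, 0.2167, 0.1294]
tool_rot: [-180.0, 0.1, 90.0]
force: [0.1, -0.9, -0.2]
grip_width: 0.0453
grasp_force: 25.0
dp [ 0.84  0.3  11.87] twist 0.0 | pos [0.5591 0.2167 0.1294] yaw 90.0 q7 -18.531883297934414
```

```bash
python3 -m jog '[{"dp":[0.7,0.2,5],"twist":0,"fingers":0.3},{"dp":[0.7,0.2,9],"twist":0,"fingers":0.3},{"dp":[0.7,0.2,11],"twist":0,"fingers":0.3},{"dp":[0.7,0.2,11.8],"twist":0,"fingers":0.3},{"dp":[0.7,0.2,11.8],"twist":0,"fingers":0.3},{"dp":[0.7,0.2,11.8],"twist":0,"fingers":0.3},{"dp":[0.7,0.2,11.8],"twist":0,"fingers":0.7},{"dp":[0.7,0.2,11.8],"twist":0,"fingers":0.7}]'
```

```text
time_s: 11.8
tool_pos: [0.5616, 0.2267, 0.0124]
tool_rot: [179.9, -0.0, 90.2]
force: [-0.2, -0.1, -0.2]
grip_width: 0.0572
grasp_force: 0.0
```

```bash
python3 -m jog '[{"dp":[0,0,0],"twist":0,"fingers":0.7},{"dp":[0,0,-4],"twist":0,"fingers":0.7},{"dp":[0,0,-9],"twist":0,"fingers":0.7},{"dp":[0,0,-10],"twist":0,"fingers":0.9},{"dp":[0,0,-10],"twist":0,"fingers":0.9}]'; python3 -c "
from h import *
go(.3495,.309,.12,133)"
```

```text
time_s: 12.42
tool_pos: [0.5614, 0.2266, 0.1122]
tool_rot: [179.9, -0.1, 90.2]
force: [0.8, -0.4, -0.3]
grip_width: 0.0731
grasp_force: 0.0
dp [  8.32 -21.16  -0.8 ] twist -42.8 | pos [0.5614 0.2266 0.1122] yaw 90.2 q7 -18.641415616461178
```

```bash
python3 -m jog '[{"dp":[2,-5,0],"twist":-10,"fingers":0.9},{"dp":[4,-10,0],"twist":-20,"fingers":0.9},{"dp":[6,-15,0],"twist":-30,"fingers":0.9},{"dp":[8.3,-20,0],"twist":-40,"fingers":0.9},{"dp":[8.3,-21.2,0],"twist":-43,"fingers":0.9},{"dp":[8.3,-21.2,0],"twist":-43,"fingers":0.9},{"dp":[8.3,-21.2,0],"twist":-43,"fingers":0.9}]'; python3 -c "
from h import *
go(.3495,.309,.005,133)
c=env.read_camera('side');crop(c,225,110,385,230,4,'pics/e.png')"
```

```text
time_s: 13.3
tool_pos: [0.3501, 0.3076, 0.1111]
tool_rot: [-180.0, 0.0, 133.0]
force: [-0.1, 0.5, -0.1]
grip_width: 0.0786
grasp_force: 0.0
dp [ 0.15  0.06 10.61] twist 0.0 | pos [0.3501 0.3076 0.1111] yaw 133.0 q7 -1.4122497231848037
```

View pics/e.png

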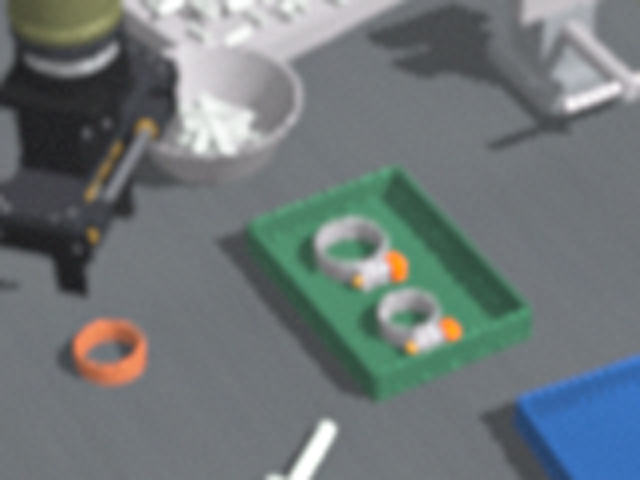

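Both clamps lie flat and apart in the green tray (rings at about 350,245 and 410,312), and the gripper is above the band.

```bash
python3 -m jog '[{"dp":[0.1,0.1,5],"twist":0,"fingers":0.85},{"dp":[0.1,0.1,9],"twist":0,"fingers":0.85},{"dp":[0.1,0.1,10.6],"twist":0,"fingers":0.85},{"dp":[0.1,0.1,10.6],"twist":0,"fingers":0.85},{"dp":[0.1,0.1,10.6],"twist":0,"fingers":0.35},{"dp":[0.1,0.1,10.6],"twist":0,"fingers":0.35},{"dp":[0.1,0.1,10.6],"twist":0,"fingers":0.35},{"dp":[0.1,0.1,10.6],"twist":0,"fingers":0.35}]' 20; python3 -c "
from h import *
go(.5,0,.13,88);go(.5625,-.2575,.13,70)"
```

```text
time_s: 14.35
tool_pos: [0.3494, 0.3107, 0.0065]
tool_rot: [179.9, -0.0, 133.2]
force: [-0.1, -0.5, 4.9]
grip_width: 0.0514
grasp_force: 20.0
dp [-32.95 -10.27 -12.37] twist 45.2 | pos [0.3494 0.3107 0.0065] yaw 133.2 q7 0.19609372256220906
dp [-56.   -23.35 -12.4 ] twist 63.2 | pos [0.3494 0.3107 0.0065] yaw 133.2 q7 0.19609372256220906
```

```bash
python3 -m jog '[{"dp":[0,0,-5],"twist":0,"fingers":0.35},{"dp":[0,0,-10],"twist":0,"fingers":0.35},{"dp":[-5,-1.5,-12.4],"twist":7,"fingers":0.35},{"dp":[-10,-3,-12.4],"twist":14,"fingers":0.35},{"dp":[-15.5,-4.7,-12.4],"twist":21,"fingers":0.35},{"dp":[-21,-6.5,-12.4],"twist":28,"fingers":0.35},{"dp":[-27,-8.4,-12.4],"twist":36,"fingers":0.35},{"dp":[-33,-10.3,-12.4],"twist":45,"fingers":0.35}]'; python3 -c "
from h import *
go(.5625,-.2575,.13,90)"
```

```text
time_s: 15.35
tool_pos: [0.4997, -0.0018, 0.1297]
tool_rot: [180.0, -0.0, 87.9]
force: [0.0, -0.3, -1.9]
grip_width: 0.0518
grasp_force: 20.0
dp [-25.33   7.19  -0.04] twist -2.1 | pos [ 0.4997 -0.0018  0.1297] yaw 87.9 q7 -2.5981673755572676
```

```bash
python3 -m jog '[{"dp":[-6,1.7,0],"twist":0,"fingers":0.35},{"dp":[-12,3.4,0],"twist":0,"fingers":0.35},{"dp":[-18,5.1,0],"twist":0,"fingers":0.35},{"dp":[-23.5,6.7,0],"twist":0,"fingers":0.35},{"dp":[-25.3,7.2,0],"twist":0,"fingers":0.35},{"dp":[-25.3,7.2,0],"twist":0,"fingers":0.35},{"dp":[-25.3,7.2,0],"twist":0,"fingers":0.35}]'; python3 -c "
from h import *
go(.5625,-.2575,.011,90)"
```

```text
time_s: 16.23
tool_pos: [0.5635, -0.2528, 0.1291]
tool_rot: [-180.0, -0.1, 88.3]
force: [-0.1, -0.1, -0.3]
grip_width: 0.0518
grasp_force: 20.0
dp [-0.5  -0.07 11.81] twist -1.7 | pos [ 0.5635 -0.2528  0.1291] yaw 88.3 q7 31.664177258915043
```

```bash
python3 -m jog '[{"dp":[0,0,5],"twist":0,"fingers":0.35},{"dp":[0,0,9],"twist":0,"fingers":0.35},{"dp":[0,0,11],"twist":0,"fingers":0.35},{"dp":[0,0,11.8],"twist":0,"fingers":0.35},{"dp":[0,0,11.8],"twist":0,"fingers":0.35},{"dp":[0,0,11.8],"twist":0,"fingers":0.35},{"dp":[0,0,11.8],"twist":0,"fingers":0.75},{"dp":[0,0,11.8],"twist":0,"fingers":0.75}]'
```

```text
time_s: 17.23
tool_pos: [0.5637, -0.2556, 0.0122]
tool_rot: [179.9, 0.0, 88.2]
force: [0.4, -0.3, -0.1]
grip_width: 0.0621
grasp_force: 0.0
```

```bash
python3 -m jog '[{"dp":[0,0,0],"twist":0,"fingers":0.75},{"dp":[0,0,-4],"twist":0,"fingers":0.75},{"dp":[0,0,-9],"twist":0,"fingers":0.75},{"dp":[0,0,-11],"twist":0,"fingers":0.75},{"dp":[0,0,-11],"twist":0,"fingers":0.6}]'; python3 -c "
from h import *
go(.417,.131,.12,-144.6);go(.4484,-.0049,.12,66.6)"
```

```text
time_s: 17.85
tool_pos: [0.5642, -0.2557, 0.1228]
tool_rot: [179.8, 0.0, 88.2]
force: [0.1, 0.9, -1.0]
grip_width: 0.0608
grasp_force: 0.0
dp [ 38.19 -15.92   0.23] twist 52.8 | pos [ 0.5642 -0.2557  0.1228] yaw 88.2 q7 32.03497455398148
dp [ 24.71 -12.36   0.24] twist 21.6 | pos [ 0.5642 -0.2557  0.1228] yaw 88.2 q7 32.03497455398148
```

```bash
python3 -m jog '[{"dp":[5,-2.5,0],"twist":5,"fingers":0.5},{"dp":[10,-5,0],"twist":10,"fingers":0.5},{"dp":[15,-7.5,0],"twist":15,"fingers":0.5},{"dp":[20,-10,0],"twist":21.6,"fingers":0.5},{"dp":[24.4,-12.2,0],"twist":21.6,"fingers":0.5},{"dp":[24.7,-12.4,0],"twist":21.6,"fingers":0.5},{"dp":[24.7,-12.4,0],"twist":21.6,"fingers":0.5},{"dp":[24.7,-12.4,0],"twist":21.6,"fingers":0.5}]'; python3 -c "
from h import *
go(.4484,-.0049,.003,66.6)
c=env.read_camera('side');crop(c,290,180,490,330,4,'pics/f.png')"
```

```text
time_s: 18.85
tool_pos: [0.4472, -0.0061, 0.1211]
tool_rot: [-180.0, 0.1, 66.5]
force: [0.0, -1.6, -0.3]
grip_width: 0.0434
grasp_force: 0.0
dp [ 0.17  0.06 11.81] twist -0.1 | pos [ 0.4472 -0.0061  0.1211] yaw 66.5 q7 -28.010830298323317
```

View pics/f.png

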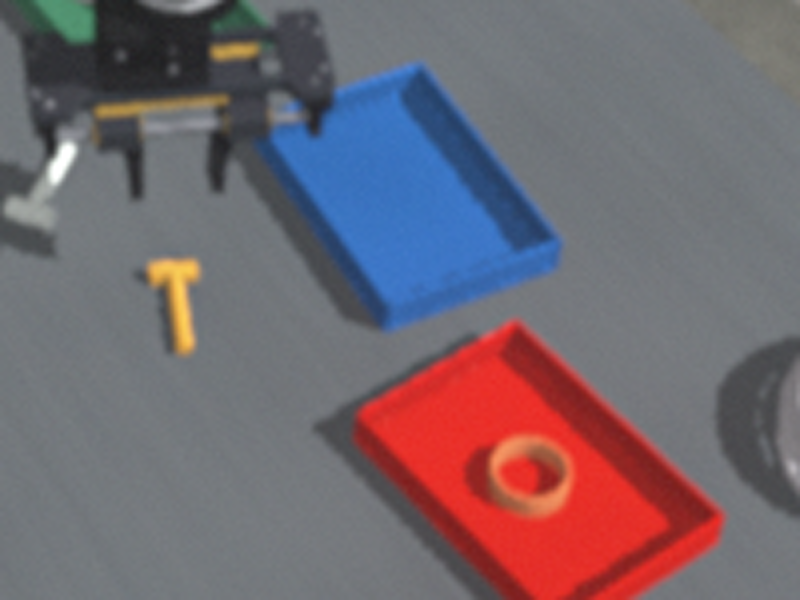

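The band lies flat in the red tray (530,475), and the gripper is above the brass bolt with its fingers across the shank.

```bash
python3 -m jog '[{"dp":[0.1,0.1,5],"twist":0,"fingers":0.5},{"dp":[0.1,0.1,9],"twist":0,"fingers":0.5},{"dp":[0.1,0.1,11.2],"twist":0,"fingers":0.5},{"dp":[0.1,0.1,11.8],"twist":0,"fingers":0.5},{"dp":[0.1,0.1,11.8],"twist":0,"fingers":0.05},{"dp":[0.1,0.1,11.8],"twist":0,"fingers":0.05},{"dp":[0.1,0.1,11.8],"twist":0,"fingers":0.05},{"dp":[0.1,0.1,11.8],"twist":0,"fingers":0.05}]' 30; python3 -c "
from h import *
go(.6285,-.051,.12,30)"
```

```text
time_s: 19.9
tool_pos: [0.449, -0.0039, 0.0042]
tool_rot: [179.9, -0.1, 66.6]
force: [-0.5, 0.3, 2.2]
grip_width: 0.0116
grasp_force: 10.6
dp [  2.82  18.35 -11.56] twist 36.6 | pos [ 0.449  -0.0039  0.0042] yaw 66.6 q7 -19.68569036187244
```

```bash
python3 -m jog '[{"dp":[0,0,0],"twist":0,"fingers":0.05},{"dp":[0,0,-4],"twist":0,"fingers":0.05},{"dp":[0,0,-8],"twist":0,"fingers":0.05},{"dp":[0.5,4,-11.6],"twist":9,"fingers":0.05},{"dp":[1.2,9,-11.6],"twist":18,"fingers":0.05},{"dp":[2,14,-11.6],"twist":27,"fingers":0.05},{"dp":[2.8,18.3,-11.6],"twist":36,"fingers":0.05},{"dp":[2.8,18.3,-11.6],"twist":36,"fingers":0.05}]'; python3 -c "
from h import *
go(.6285,-.051,.009,30)"
```

```text
time_s: 20.9
tool_pos: [0.629, -0.052, 0.1179]
tool_rot: [179.9, 0.2, 30.6]
force: [-0.0, 0.8, -1.1]
grip_width: 0.011
grasp_force: 30.0
dp [ 0.04 -0.13 10.89] twist 0.6 | pos [ 0.629  -0.052   0.1179] yaw 30.6 q7 -43.618143919232516
```

```bash
python3 -m jog '[{"dp":[0,-0.1,4],"twist":0,"fingers":0.05},{"dp":[0,-0.1,8],"twist":0,"fingers":0.05},{"dp":[0,-0.1,10],"twist":0,"fingers":0.05},{"dp":[0,-0.1,10.7],"twist":0,"fingers":0.05},{"dp":[0,-0.1,10.8],"twist":0,"fingers":0.05},{"dp":[0,-0.1,10.8],"twist":0,"fingers":0.05},{"dp":[0,-0.1,10.8],"twist":0,"fingers":0.35},{"dp":[0,-0.1,10.8],"twist":0,"fingers":0.35}]'
```

```text
time_s: 21.9
tool_pos: [0.6276, -0.0502, 0.0124]
tool_rot: [180.0, -0.1, 30.6]
force: [-0.1, 0.8, 0.2]
grip_width: 0.0235
grasp_force: 0.0
```

```bash
python3 -m jog '[{"dp":[0,0,0],"twist":0,"fingers":0.35},{"dp":[0,0,-4],"twist":0,"fingers":0.35},{"dp":[0,0,-8],"twist":0,"fingers":0.4},{"dp":[0,0,-10],"twist":0,"fingers":0.5},{"dp":[0,0,-10],"twist":0,"fingers":0.5}]'; python3 -c "
from h import *
go(.417,.131,.11,35.4)"
```

```text
time_s: 22.52
tool_pos: [0.6279, -0.0502, 0.1127]
tool_rot: [179.9, -0.1, 30.6]
force: [0.2, 0.4, -0.4]
grip_width: 0.0423
grasp_force: 0.0
dp [ -8.92 -26.34   0.22] twist -4.8 | pos [ 0.6279 -0.0502  0.1127] yaw 30.6 q7 -43.386038371561746
```

```bash
python3 -m jog '[{"dp":[-1.8,-5.3,0],"twist":-2,"fingers":0.5},{"dp":[-3.6,-10.6,0],"twist":-4.8,"fingers":0.5},{"dp":[-5.4,-16,0],"twist":-4.8,"fingers":0.5},{"dp":[-7.2,-21.3,0],"twist":-4.8,"fingers":0.5},{"dp":[-8.9,-26.3,0],"twist":-4.8,"fingers":0.5},{"dp":[-8.9,-26.3,0],"twist":-4.8,"fingers":0.5},{"dp":[-8.9,-26.3,0],"twist":-4.8,"fingers":0.5},{"dp":[-8.9,-26.3,0],"twist":-4.8,"fingers":0.5}]'; python3 -c "
from h import *
go(.417,.131,.004,35.4)
c=env.read_camera('side');crop(c,270,150,470,300,4,'pics/g.png')"
```

```text
time_s: 23.52
tool_pos: [0.4171, 0.1297, 0.1111]
tool_rot: [180.0, 0.1, 35.3]
force: [-0.2, -0.6, -0.3]
grip_width: 0.0432
grasp_force: 0.0
dp [ 0.08 -0.12 10.71] twist -0.1 | pos [0.4171 0.1297 0.1111] yaw 35.3 q7 -78.06886615869611
```

View pics/g.png

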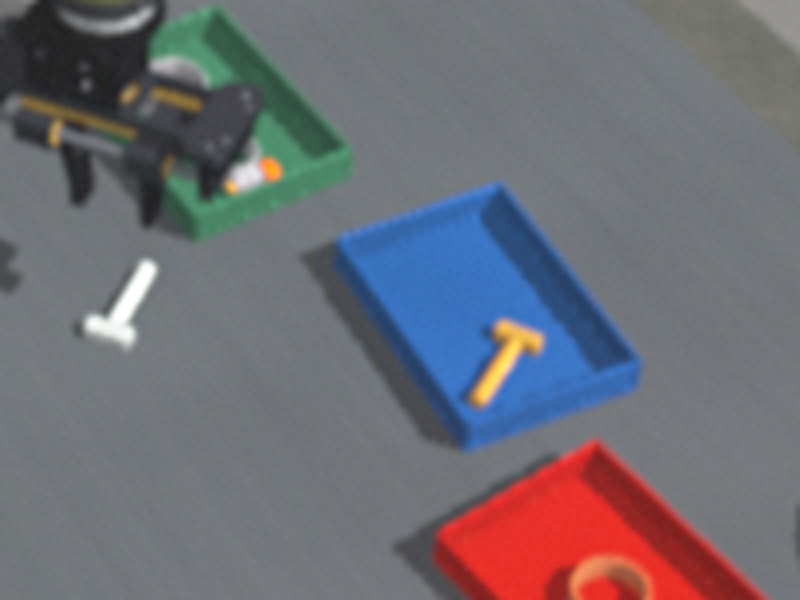

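The brass bolt lies flat in the blue tray (505,360). The steel bolt (120,305) is under the fingers.

```bash
python3 -m jog '[{"dp":[0,-0.1,5],"twist":0,"fingers":0.5},{"dp":[0,-0.1,9],"twist":0,"fingers":0.5},{"dp":[0,-0.1,10.4],"twist":0,"fingers":0.5},{"dp":[0,-0.1,10.8],"twist":0,"fingers":0.5},{"dp":[0,-0.1,10.8],"twist":0,"fingers":0.05},{"dp":[0,-0.1,10.8],"twist":0,"fingers":0.05},{"dp":[0,-0.1,10.8],"twist":0,"fingers":0.05},{"dp":[0,-0.1,10.8],"twist":0,"fingers":0.05}]' 30; python3 -c "
from h import *
go(.637,.042,.12,30)"
```

```text
time_s: 24.58
tool_pos: [0.4163, 0.1319, 0.0041]
tool_rot: [-180.0, -0.1, 35.4]
force: [-0.2, -0.4, 2.2]
grip_width: 0.0114
grasp_force: 11.2
dp [ 12.79  20.11 -11.58] twist 5.4 | pos [0.4163 0.1319 0.0041] yaw 35.4 q7 -69.89228094555179
```

```bash
python3 -m jog '[{"dp":[0,0,0],"twist":0,"fingers":0.05},{"dp":[0,0,-4],"twist":0,"fingers":0.05},{"dp":[0,0,-9],"twist":0,"fingers":0.05},{"dp":[2.5,4,-11.6],"twist":5,"fingers":0.05},{"dp":[5.4,8.8,-11.6],"twist":5,"fingers":0.05},{"dp":[8.5,13.8,-11.6],"twist":5,"fingers":0.05},{"dp":[12,19.6,-11.6],"twist":5,"fingers":0.05},{"dp":[12,19.6,-11.6],"twist":5,"fingers":0.05}]'; python3 -c "
from h import *
go(.628,.042,.009,30)"
```

```text
time_s: 25.58
tool_pos: [0.6293, 0.0376, 0.1174]
tool_rot: [179.7, 0.2, 30.2]
force: [-0.6, -0.3, -0.1]
grip_width: 0.0108
grasp_force: 29.9
dp [ 0.15 -0.5  10.83] twist 0.2 | pos [0.6293 0.0376 0.1174] yaw 30.2 q7 -51.12352990486301
```

```bash
python3 -m jog '[{"dp":[0,-0.2,4],"twist":0,"fingers":0.05},{"dp":[0,-0.2,8],"twist":0,"fingers":0.05},{"dp":[0,-0.2,10],"twist":0,"fingers":0.05},{"dp":[0,-0.2,10.7],"twist":0,"fingers":0.05},{"dp":[0,-0.2,10.8],"twist":0,"fingers":0.05},{"dp":[0,-0.2,10.8],"twist":0,"fingers":0.05},{"dp":[0,-0.2,10.8],"twist":0,"fingers":0.35},{"dp":[0,-0.2,10.8],"twist":0,"fingers":0.35}]'
```

```text
time_s: 26.58
tool_pos: [0.6268, 0.0432, 0.0124]
tool_rot: [180.0, -0.1, 30.4]
force: [0.6, -0.7, -0.3]
grip_width: 0.0238
grasp_force: 0.0
```

```bash
python3 -m jog '[{"dp":[0,0,0],"twist":0,"fingers":0.35},{"dp":[0,0,-4],"twist":0,"fingers":0.35},{"dp":[0,0,-9],"twist":0,"fingers":0.4},{"dp":[0,0,-15],"twist":0,"fingers":0.4},{"dp":[-4,-4,-19],"twist":0,"fingers":0.4},{"dp":[-8,-8,-19],"twist":0,"fingers":0.4},{"dp":[-8,-8,-19],"twist":0,"fingers":0.4},{"dp":[-8,-8,-19],"twist":0,"fingers":0.4}]'; python3 -c "
from h import *
c=env.read_camera('side');crop(c,240,110,490,360,2.4,'pics/i.png')"
```

```text
time_s: 27.58
tool_pos: [0.5173, 0.072, 0.2021]
tool_rot: [-180.0, -0.1, 30.4]
force: [1.0, -0.1, 0.2]
grip_width: 0.0347
grasp_force: 0.0
```

View pics/i.png

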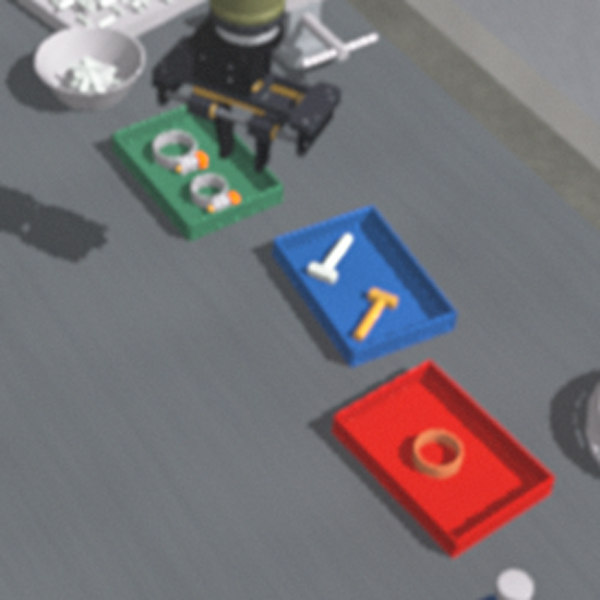

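All five parts lie flat in their trays: the clamps in green, the bolts at (332,260) and (377,312) in blue, and the band at (438,453) in red.

```bash
python3 -c "
from cell import env
print(env.sign_off())"
```

```text
the job is handed in; nothing more can be done
None
```

The job is handed in at about 28 s on the robot's clock: both clamps are in the green tray, the band is in the red tray and both T-bolts are in the blue tray, all lying flat and released in the final picture, and the bottle and bowl were not touched.

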